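Hang a freshly glazed bell on the sloping drip rail

TASK

The blue bell on the glazing stand has just been glazed and its glaze is still wet. First flop the yellow stop over so that it lies flat across the low end of the sloping drip rail; then take the roller hanger by its black grip, hook it over the raised end of the rail with its open side facing the posts, and let go only when both wheels sit on the bar, so that it runs down by itself and comes to rest against the stop. Let nothing touch the wet bell, do not help the hanger along the lower half of the rail, and leave the jar, the cup and the brush where they are.

Things in the scene. Friction and masses are not known exactly. Their poses are not given: they have to be found in the camera images.
- track: Sloping steel flat bar of the drip rail, fixed, 420 mm long, 6 thick, 25 deep, falling 4.5 degrees. Origin: top edge, mid-length, 215 mm above the table. Axes: +y UPHILL along the top edge (high end y = +210 mm), +z square to that edge, upward, +x level, to the side of its two posts; the -x side is free. At y = 202 to 210 mm a lug stands 12 mm above the top edge.
- rail: The whole drip rail unit: white tray 21 mm high on the table under the bar (x -50 to +55, y -205 to +205 mm) and two posts behind it (x = 75 to 95, y = -120 and +120 mm) reaching 8 mm below the bar's top edge; an arm from each post meets the bar's +x face 10 to 22 mm below its top edge. Origin: on the table below track's origin, z up; level, same heading.
- stop (a joint): Flop-over stop, a yellow arm with a red ball, on the rail's low end. Hinge line parallel to the bar at x = +34, y = -165, z = +8 mm of track. 0 = closed: the arm (14 mm wide along the bar, 16 mm high) lies across the bar's top edge, pointing to -x. 1.57 = upright, 2.15 rad = fully open, leaning to +x. Past upright it falls over by its own weight (60 g).
- stop_knob (a point): Centre of the red ball, 20 mm across, at the end of the stop's arm, 72 mm from the hinge line. The two cheeks of the hinge (x = 27 to 41 mm of track) reach 16 mm above the bar's top edge.
- stand: Glazing stand, fixed, wooden base 160 x 120 x 10 mm. Origin: on the table below the middle of its bar. Level steel bar along its y axis, 120 mm long, 6 thick, 25 deep, top edge 190 mm above the table, with a lug at each end (from y = 54 mm on, 8 mm above the top edge). The bar is held at mid-length by an arm from a post on its +x side (x = 70 to 90 mm); its -x side is free.
- hanger_grip (a point): Centre of the roller hanger's black grip, an upright block 10 mm thick along its x, 34 along its y, 48 high (24 mm above and below this point). Axes are the hanger's: y along the bar it hangs on, z up, x across; at the start they agree with the stand's. Hung rightly on the rail they agree with track's. The hanger is 88 mm long along y and weighs about 0.3 kg with its bell.
- hanger_seat (a point): Middle of the line on which the hanger's wheels run, 63 mm below hanger_grip; on the bar's top edge when seated. Axes as the hanger's. Two free-turning wheels at y = +-25 mm, running radius 14 mm, flanges of radius 19 mm on both sides, 12 mm between the flanges. Above the wheels a bridge plate, top 36 mm above this point, carries the grip.
- hanger_foot (a point): Top of the hanger's foot, 56 mm below hanger_seat. A steel plate on the hanger's -x side (x = -12 to -16 mm, axle nuts to -20) goes down past the bar and turns under it as this foot: the hanger is a C, open on its +x side. To take it off or on, it must be 6 to 30 mm above seated and move sideways: towards its -x to take it off, its +x to put it on.
- hanger: The roller hanger with its wheels and bell; origin and axes as hanger_seat. Let go near the high end of the rail it rolls down by itself at about 0.1 m/s and needs 2 to 3 s to reach the stop, where its seat point comes to rest near y = -114 mm of track.
- bell: The wet glazed blue ceramic bell fixed below the hanger, 62 mm across, its top 137 mm and its rim 197 mm below hanger_grip. Origin and axes as hanger_seat.
- glaze_jar_mid (a point): Centre of a closed white glaze jar with a blue lid, 68 mm across, 75 mm high, standing on the table. Bystander.
- water_cup_mid (a point): Centre of a terracotta cup, 72 mm across, 75 mm high, standing on the table. Bystander.
- brush_grip (a point): Handle of a glaze brush, 180 mm long, lying on the table. Bystander.
There are look-alikes about, which are no part of the job. There is more than one size of the hanger; the job needs the middle-sized.

How it is judged:
By the outcome, as a careful person would: the job done as asked, in the order asked, and still so for the second after the job is handed in, with the robot touching nothing.
It also fails if it takes over 67 s, if anything falls off the work surface, if the arm or the gripper's body presses on something with over 40 N, if the wrist force passes 120 N, or if a joint passes its speed limit or range.

ROBOT

A 6-joint arm with a two-finger parallel gripper is mounted at the origin on the work surface. World frame = base frame: x ahead of the robot, y to its left, z up, the work surface at z = 0. Lengths are in m, angles in degrees, forces in N, time in s.
With the tool pointing down it reaches from about 0.25 to 0.725 m from the base axis. Payload 9.7 kg.
Tool frame: the origin (TCP) lies between the finger pads; the fingertips stand 17 mm ahead of it and the grasp point (between the pads) lies 2 mm behind it; z points along the fingers, y is the direction in which the jaws open and shut (so a half turn about z gives the same grasp; the last joint's range is limited). The gripper opens to 85 mm and grips with 20 to 120 N. Pads are 22 mm wide; open, the fingers measure 114 mm over their backs; the gripper's body (76 mm by 85 mm) begins 54 mm behind the grasp point. The pads swing forward as they close: fully open they stand 13 mm farther back than shut.
Start: joints at [64.057, 4.979, 10.078, 95.1, 0, 90], TCP at [0.241, 0.495, 0.248] pointing down, gripper open.
Joint ranges: [-179.16, 179.16], [-48.56, 103.87], [-65.8, 70.77], [-126.05, 130.52], [-82.76, 87.17], [-180, 180]. Speed limits (degrees/s): [127.2, 127.2, 147.25, 180, 180, 180].

INTERFACE

Orientations are given as [roll, pitch, yaw] about the fixed x, y, z axes, in that order (R = Rz(yaw) Ry(pitch) Rx(roll)).
In Python, from workcell import monitor, cams, order gives the robot as it stands. The module is installed in compiled form; this text tells all that it offers.
- The arm moves only by the shell command python3 -m handwheel 'ROWS' [OPENING] [FORCE]. ROWS is JSON, a list of rows, each a list of 6 numbers: the shift along the tool's x, y, z in m, then the turn, a rotation vector about the tool's x, y, z in degrees. In form: [[tx, ty, tz, wx, wy, wz], ...]. A call has exactly 8 rows; each row shifts and turns the commanded pose from where the row before left it, along the tool's axes as they then stand; what a row does not reach is not made up. A row lasts 1/12 s, in which the tool goes at most 41.7 mm and 7.16 degrees, less where a joint would pass 70% of its speed; a pose out of reach is approached as far as the arm can. A call is refused whole if a number of a shift passes 0.0417 or a number of a turn 7.16, either way. A call with a gripper value outside its range is refused whole. OPENING is the opening, from -1 (shut) to 1 (fully open), set as the call begins (- or left out, the last holds). The fingers move at their own pace and stop on an object; FORCE is the grip in N (left out, the last holds). Time passes only in rows, so rows that do not move let the fingers close, or fill a call up. It gives the time, the measured TCP pose, the force and the opening at its end, in the units of the state.
- monitor.get_obs(): the state, without advancing time (a new reading comes with each control period).
- cams.camera(name): name is "scene" or "top"; returns a dict with "img" (400x640x3 uint8, red, green, blue), "depth" (400x640 float32, m along the optical axis (not along the pixel's ray), 0 where there is no reading), "fx", "fy", "cx", "cy" (pixels), "rvec" (rotation vector, rad) and "tvec" (3), from world to camera coordinates, as OpenCV has them. Camera axes: x right, y down, z forward; pixel columns grow to the right and rows downward; lengths in m; the calibration is good to about 2 mm. A picture is of the moment at which its call begins.
- order.job_done(): hands the job in, once; it reports no verdict.
The state is a dict: "time": time; "q": joint angles; "qd": joint speeds; "joint_efforts": joint torques, N m; "ee_pos": TCP position; "tcp_rot": TCP orientation; "wrist_force": force on the tool from outside, world axes, zero at the start; "torque": the same for the moment, N m; "opening": finger opening in m.
Only numpy, scipy, OpenCV 4.12 (cv2) and the standard library are available. Lean on these libraries where they do the work, as an engineer would, in place of code of your own. Each camera call takes 0.05 s, during which the arm holds its last target. There are 200 camera calls.

## Working session

There is one attempt and no reset: what is moved stays moved. The work goes in short steps, Python scripts to look and compute and a shell command to move; the robot and the scene stay as the last step left them, time stands still between calls to the robot, and variables do not carry over. Pictures are saved under pics/ and viewed, about 8 in all and at most 12, crops included, and the job is handed in when it is done.

```bash
mkdir -p pics; cat > h.py <<'E'
import numpy as np, cv2
from scipy.spatial.transform import Rotation as R
from workcell import monitor, cams, order
def snap(n,fn=None):
    c=cams.camera(n)
    if fn: cv2.imwrite('pics/'+fn,c['img'][:,:,::-1])
    np.savez('pics/%s.npz'%n,**c); return c
def load(n): return dict(np.load('pics/%s.npz'%n))
def px2w(c,u,v,z=None,r=1):
    Rm=cv2.Rodrigues(np.array(c['rvec'],float))[0];t=np.array(c['tvec'],float).ravel()
    ray=np.array([(u-c['cx'])/c['fx'],(v-c['cy'])/c['fy'],1.])
    if z is None:
        d=c['depth'][int(v)-r:int(v)+r+1,int(u)-r:int(u)+r+1];d=np.median(d[d>0]) if (d>0).any() else np.nan
        return Rm.T@(ray*d-t)
    o=-Rm.T@t;w=Rm.T@ray;return o+w*(z-o[2])/w[2]
def w2px(c,p):
    q=cv2.projectPoints(np.array(p,float).reshape(-1,1,3),np.array(c['rvec'],float),np.array(c['tvec'],float),np.array([[c['fx'],0,c['cx']],[0,c['fy'],c['cy']],[0,0,1.]]),None)[0]
    return q.reshape(-1,2)
def cloud(c):
    Rm=cv2.Rodrigues(np.array(c['rvec'],float))[0];t=np.array(c['tvec'],float).ravel()
    v,u=np.mgrid[:400,:640];d=c['depth']
    P=np.stack([(u-c['cx'])/c['fx']*d,(v-c['cy'])/c['fy']*d,d],-1)
    return (P-t)@Rm
E
python3 - <<'E'
from h import *
for n in('scene','top'):
    c=snap(n,n+'0.png'); Rm=cv2.Rodrigues(np.array(c['rvec'],float))[0]
    print(n,c['fx'],c['fy'],c['cx'],c['cy'],'cam at',-Rm.T@np.array(c['tvec']).ravel(),'fwd',Rm[2])
print(monitor.get_obs())
E
```

```text
scene 449.50995424802124 449.50995424802124 327.6404862055156 202.0932355344982 cam at [ 1.07951164 -0.07387082  1.16360105] fwd [-0.48456657  0.19207623 -0.8534061 ]
top 384.52226944882926 384.52226944882926 315.5724587351982 203.84372441880024 cam at [0.45463996 0.13987493 1.17240999] fwd [ 7.04998190e-02 -8.37569062e-04 -9.97511441e-01]
{'time': 0.1, 'q': array([ 6.40553100e+01,  5.00670595e+00,  1.00412077e+01,  9.50993723e+01,
       -1.31810580e-03,  9.00001509e+01]), 'qd': array([-0.10591613, -0.10426284,  0.17594176, -0.00300673,  0.00050717,
        0.06205456]), 'joint_efforts': array([-1.01701517e-03, -5.21560836e+01,  4.65653872e+01,  1.59508002e-02,
       -7.89552837e-05, -2.55491500e-05]), 'ee_pos': array([0.24055659, 0.49441081, 0.2476857 ]), 'tcp_rot': array([-1.79935129e+02,  1.31827576e-03,  1.54055161e+02]), 'wrist_force': array([-0.93231499,  0.27995123, -0.59375703]), 'torque': array([ 0.01204594,  0.01226287, -0.0039443 ]), 'opening': 0.08544139083630993}
```

View pics/scene0.png

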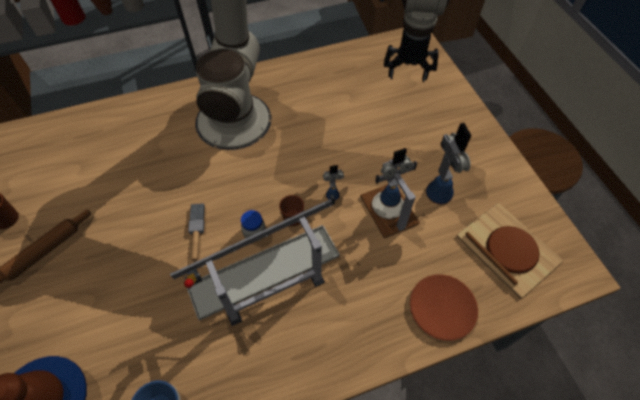

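View pics/top0.png

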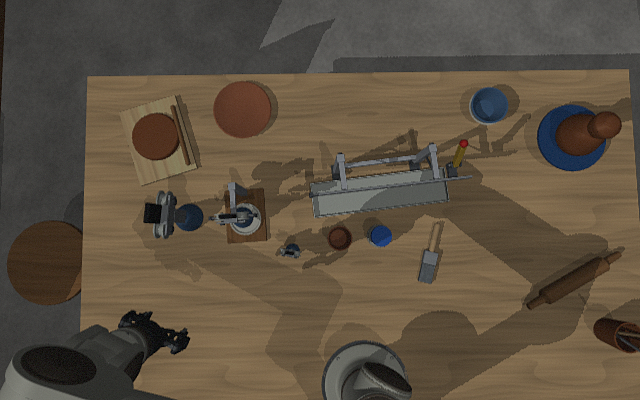

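Candidates: small hanger (scene 333,180 / top 290,250), the one on the stand (scene 395,175 / top 240,217), the large one (scene 455,160 / top 160,213). The middle-sized one, on the stand, fits the description. Red ball at top (463,143), stop open, leaning to +x.

```bash
python3 - <<'E'
from h import *
t=load('top');s=load('scene')
A=cv2.resize(t['img'][130:225,300:480],None,fx=4.4,fy=4.4,interpolation=cv2.INTER_CUBIC)[:, :800]
B=cv2.resize(t['img'][175:250,205:275],None,fx=5,fy=5,interpolation=cv2.INTER_CUBIC)[:180*2]
C=cv2.resize(s['img'][140:240,350:480],None,fx=3.4,fy=3.4,interpolation=cv2.INTER_CUBIC)
im=np.zeros((800,800,3),np.uint8)
im[:A.shape[0],:A.shape[1]]=A; h=A.shape[0]
im[h:h+360,:350]=B[:360]; im[h:h+340,355:355+442]=C
im=im[:h+362]; im=np.clip(im.astype(float)*1.7,0,255).astype(np.uint8)
im=cv2.resize(im,None,fx=.74,fy=.74,interpolation=cv2.INTER_AREA); print(im.shape)
cv2.imwrite('pics/crop1.png',im[:,:,::-1])
P=cloud(t)
def show(reg,lo,hi,n):
    u0,u1,v0,v1=reg; q=P[v0:v1,u0:u1].reshape(-1,3);d=t['depth'][v0:v1,u0:u1].ravel()
    m=(d>0)&(q[:,2]>lo)&(q[:,2]<hi); q=q[m]; print(n,len(q),q.mean(0).round(4),q.min(0).round(3),q.max(0).round(3)); return q
# bar top edge
for hd in [(300,480,160,200)]:
    u0,u1,v0,v1=hd
    for u in range(304,474,8):
        col=P[v0:v1,u];k=[(v0+i) for i in range(v1-v0) if col[i,2]>.19 and col[i,2]<.26]
        print(u,[(v,*(P[v,u]*1000).round(0).astype(int)) for v in k][:6])
P2=P
show((205,275,175,250),.24,.4,'hanger top'); show((205,275,175,250),.17,.2,'stand bar')
hsv=cv2.cvtColor(t['img'],cv2.COLOR_RGB2HSV)
m=((hsv[...,0]<6)|(hsv[...,0]>174))&(hsv[...,1]>180)&(hsv[...,2]>60); m[:, :440]=0; m[170:]=0; m[:,480:]=0
v,u=np.nonzero(m); print('red',u.mean(),v.mean(),len(u)); print(P[v,u].mean(0),P[v,u].max(0))
E
```

```text
(577, 592, 3)
304 []
312 [(192, np.int64(549), np.int64(147), np.int64(242)), (193, np.int64(546), np.int64(147), np.int64(247)), (194, np.int64(544), np.int64(147), np.int64(244)), (195, np.int64(542), np.int64(147), np.int64(244)), (196, np.int64(540), np.int64(147), np.int64(243))]
320 [(192, np.int64(551), np.int64(128), np.int64(227)), (193, np.int64(548), np.int64(128), np.int64(229)), (194, np.int64(545), np.int64(128), np.int64(232)), (195, np.int64(545), np.int64(128), np.int64(207))]
328 [(191, np.int64(553), np.int64(108), np.int64(226)), (192, np.int64(550), np.int64(108), np.int64(227)), (193, np.int64(548), np.int64(108), np.int64(229)), (194, np.int64(547), np.int64(107), np.int64(210))]
336 [(160, np.int64(636), np.int64(85), np.int64(195)), (191, np.int64(553), np.int64(88), np.int64(226)), (192, np.int64(550), np.int64(88), np.int64(227)), (193, np.int64(549), np.int64(87), np.int64(212))]
344 [(160, np.int64(631), np.int64(66), np.int64(217)), (161, np.int64(630), np.int64(66), np.int64(210)), (165, np.int64(619), np.int64(66), np.int64(215)), (166, np.int64(617), 
[... 2534 characters left out ...]
 np.int64(233)), (161, np.int64(622), np.int64(-209), np.int64(232)), (162, np.int64(620), np.int64(-210), np.int64(229)), (163, np.int64(618), np.int64(-212), np.int64(225)), (164, np.int64(617), np.int64(-213), np.int64(221)), (165, np.int64(614), np.int64(-214), np.int64(219))]
464 [(176, np.int64(589), np.int64(-240), np.int64(199)), (177, np.int64(586), np.int64(-240), np.int64(200))]
472 [(176, np.int64(589), np.int64(-261), np.int64(200))]
hanger top 81 [0.4937 0.3489 0.2695] [0.488 0.334 0.241] [0.5   0.368 0.278]
stand bar 258 [0.5367 0.3527 0.1825] [0.481 0.292 0.17 ] [0.585 0.412 0.2  ]
red 463.38 142.9 50
[ 0.65696475 -0.21178286  0.27723169] [ 0.66513152 -0.2052352   0.28281839]
```

View pics/crop1.png

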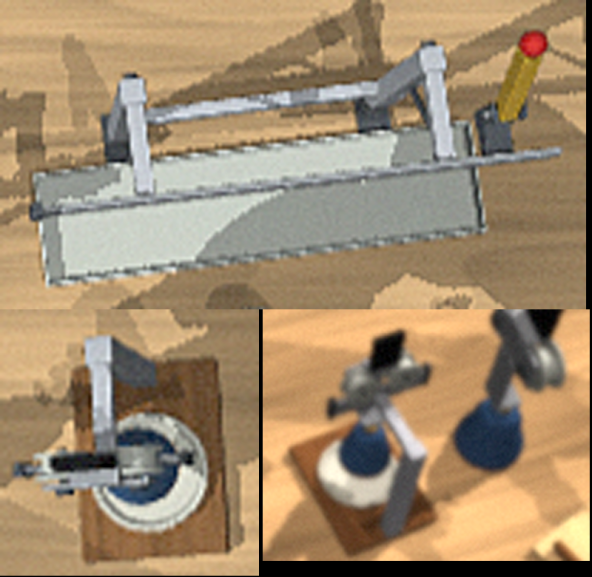

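The crop shows the hanger on the stand (grip at top px ~(228,216), top z 0.278 = 190+87 mm, which matches the middle size). The bar runs from (310,195) at the high lug end to (472,177) at the low end. The stop leans away, its ball at (463,143).

```bash
cat > fit.py <<'E'
from h import *
from scipy.optimize import minimize
def box(lo,hi): return np.array([[x,y,z] for x in(lo[0],hi[0]) for y in(lo[1],hi[1]) for z in(lo[2],hi[2])])
S=8
def render(c,pts,win):
    u0,u1,v0,v1=win; q=((w2px(c,pts)-[u0,v0]+.5)*S).astype(np.float32)
    m=np.zeros(((v1-v0)*S,(u1-u0)*S),np.uint8)
    cv2.fillConvexPoly(m,cv2.convexHull(q).astype(np.int32),255)
    return cv2.resize(m,(u1-u0,v1-v0),interpolation=cv2.INTER_AREA)/255.
def Rz(a): return R.from_euler('z',a,degrees=True).as_matrix()
E
python3 - <<'E'
from fit import *
t=load('top');s=load('scene')
# grip
obs=[(t,(215,245,205,226)),(s,(385,415,143,170))]
def val(c,w): return c['img'][w[2]:w[3],w[0]:w[1]].max(2).astype(float)
masks=[np.clip((48-val(c,w))/25,0,1) for c,w in obs]
for m in masks: print((m*9).astype(int)[::1].tolist() if 0 else m.sum())
b=box((-.005,-.017,-.024),(.005,.017,.024))
def pts(p): return (Rz(p[2])@b.T).T+[p[0]/1e3,p[1]/1e3,.253]
def cost(p,sel=(0,1)): return sum(np.abs(render(obs[i][0],pts(p),obs[i][1])-masks[i]).sum() for i in sel)
for sel in((0,),(1,),(0,1)):
    r=min((minimize(cost,[x,y,3],args=(sel,),method='Nelder-Mead',options=dict(initial_simplex=[[x,y,3],[x+6,y,3],[x,y+6,3],[x,y,9]])) for x in(490,500) for y in (340,350)),key=lambda r:r.fun)
    print('grip',sel,r.x.round(1),r.fun)
# rail bar top: points from top cloud
for n,c in(('top',t),('scene',s)):
    P=cloud(c).reshape(-1,3); ok=c['depth'].ravel()>0
    psi=6.2; o=np.array([.567,-.05,0])
    for it in range(6):
        L=(P-o)@Rz(psi); zt=.215+L[:,1]*np.tan(np.radians(4.5))
        m=ok&(abs(L[:,0])<.015)&(abs(L[:,1])<.19)&(abs(L[:,2]-zt)<.006)
        k=np.polyfit(L[m,1],L[m,0],1); psi-=np.degrees(np.arctan(k[0])); o=o+Rz(psi)@[k[1],0,0]
    L=(P-o)@Rz(psi); e=ok&(abs(L[:,0])<.012)&(L[:,2]>.15)&(abs(L[:,1])<.3)&(abs(L[:,2]-zt)<.03)
    print(n,'bar',m.sum(),psi,o,'ends',np.sort(L[e,1])[[0,3,-4,-1]], 'zres',(L[m,2]-zt[m]).mean(), 'xsd',L[m,0].std())
    # eyeball ends
for p,z in(((309.8,194.8),.2435),((472.3,177),.1985)): print('top end',px2w(t,*p,z=z))
# knob
for n,c,w in(('top',t,(440,480,120,170)),('scene',s,(175,210,265,300))):
    hsv=cv2.cvtColor(c['img'],cv2.COLOR_RGB2HSV)
    m=((hsv[...,0]<6)|(hsv[...,0]>174))&(hsv[...,1]>150)&(hsv[...,2]>50); k=np.zeros_like(m);k[w[2]:w[3],w[0]:w[1]]=1;m&=k
    v,u=np.nonzero(m); print(n,'red',len(u),u.mean(),v.mean(),'at z.27',px2w(c,u.mean(),v.mean(),z=.27))
P=cloud(t)
for n,w in(('small',(275,305,235,265)),('large',(140,205,185,245)),('cup',(325,353,225,252)),('jar',(368,394,223,250)),('brush',(415,445,220,286)),('post+stand',(225,250,180,200))):
    q=P[w[2]:w[3],w[0]:w[1]].reshape(-1,3);q=q[(q[:,2]>.02)&(q[:,2]<.6)]; 
    if len(q): print(n,len(q),q.min(0).round(3),q.max(0).round(3),'med',np.median(q,0).round(3))
# stand base yaw
m=(abs(P[...,2]-.01)<.006)&(P[...,1]>.27)&(P[...,1]<.45)&(P[...,0]>.4)&(P[...,0]<.66)
hsv=cv2.cvtColor(t['img'],cv2.COLOR_RGB2HSV)
im=np.array(t['img'],int); wood=(im[...,0]<110)&(im[...,0]>im[...,2]*1.6)&m
pp=(P[wood][:,:2]*1000).astype(np.float32); print('base',len(pp),cv2.minAreaRect(pp))
E
```

```text
80.96000000000001
153.2
grip (0,) [ 4.933e+02  3.491e+02 -4.000e-01] 44.32862745098039
grip (1,) [498.8 346.7  22.3] 42.25019607843137
grip (0, 1) [495.3 349.8  15.6] 122.37019607843138
top bar 383 6.2525212605043015 [ 0.56690817 -0.05001006  0.        ] ends [-0.21166479 -0.20803136  0.20600038  0.20698574] zres 0.00016525787437340943 xsd 0.0019370285110115592
scene bar 526 6.363155720879472 [ 0.56888541 -0.04978925  0.        ] ends [-0.21381348 -0.21171443  0.20267782  0.20463461] zres -0.001340580876521275 xsd 0.002264916854904894
top end [0.54248747 0.15277416 0.2435    ]
top end [ 0.58626213 -0.26179351  0.1985    ]
top red 52 463.36538461538464 142.94230769230768 at z.27 [ 0.65850089 -0.21459361  0.27      ]
scene red 61 188.19672131147541 282.655737704918 at z.27 [ 0.65834014 -0.21543737  0.27      ]
small 183 [0.384 0.181 0.02 ] [0.414 0.241 0.154] med [0.401 0.21  0.111]
large 1644 [0.443 0.485 0.02 ] [0.563 0.549 0.302] med [0.501 0.511 0.217]
cup 239 [0.4   0.039 0.02 ] [0.468 0.108 0.081] med [0.433 0.065 0.068]
jar 447 [ 0.408 -0.075  0.024] [ 0.473 -0.013  0.081] med [ 0.44  -0.041  0.074]
brush 162 [ 0.302 -0.229  0.02 ] [ 0.464 -0.164  0.025] med [ 0.373 -0.202  0.021]
post+stand 225 [0.54  0.346 0.022] [0.585 0.366 0.186] med [0.569 0.35  0.177]
base 1058 ((530.1193237304688, 354.90716552734375), (167.43865966796875, 260.3896484375), 88.56846618652344)
```

```bash
python3 -m handwheel '[[0,0,-0.0215,0,0,7],[0,0,-0.0215,0,0,7],[0,0,-0.0215,0,0,7],[0,0,-0.0215,0,0,7],[0,0,-0.0215,0,0,7],[0,0,-0.0215,0,0,7],[0,0,-0.0215,0,0,7],[0,0,-0.0215,0,0,7]]' 1
python3 - <<'E'
from fit import *
print(monitor.get_obs()['q'])
t=load('top');s=load('scene')
for c,w in((t,(220,250,180,212)),(s,(340,430,140,240))):
    P=cloud(c);q=P[w[2]:w[3],w[0]:w[1]].reshape(-1,3)
    q=q[(q[:,2]>.16)&(q[:,2]<.195)&(q[:,0]>.51)&(q[:,0]<.575)&(abs(q[:,1]-.35)<.02)]
    print(len(q),np.degrees(np.arctan(np.polyfit(q[:,0],q[:,1],1)[0])),q.mean(0))
E
```

```text
time: 0.77
ee_pos: [0.2405, 0.4944, 0.421]
tcp_rot: [-180.0, 0.0, 97.7]
wrist_force: [-0.4, 0.3, -0.0]
opening: 0.0853
[6.40557112e+01 1.42129589e+01 4.10049626e+01 1.16817136e+02
 1.72205480e-03 1.46347007e+02]
167 2.8269411816973835 [0.54480835 0.35429641 0.17958831]
155 2.797403013352843 [0.54429555 0.35163249 0.17751355]
```

```bash

python3 -m handwheel '[[-0.0316,0.0133,0,0,0,0],[-0.0316,0.0133,0,0,0,0],[-0.0316,0.0133,0,0,0,0],[-0.0316,0.0133,0,0,0,0],[-0.0316,0.0133,0,0,0,0],[-0.0316,0.0133,0,0,0,0],[-0.0316,0.0133,0,0,0,0],[-0.0316,0.0133,0,0,0,0]]' >/dev/null
python3 -m handwheel '[[-0.0316,0.0133,0,0,0,0],[-0.0316,0.0133,0,0,0,0],[-0.0316,0.0133,0,0,0,0],[-0.0316,0.0133,0,0,0,0],[-0.0316,0.0133,0,0,0,0],[-0.0316,0.0133,0,0,0,0],[-0.0316,0.0133,0,0,0,0],[-0.0316,0.0133,0,0,0,0]]' | head -3
python3 -m handwheel '[[-0.0316,0.0133,0,0,0,0],[-0.0316,0.0133,0,0,0,0],[-0.0316,0.0133,0,0,0,0],[-0.0316,0.0133,0,0,0,0],[-0.0316,0.0133,0,0,0,0],[-0.0316,0.0133,0,0,0,0],[-0.0316,0.0133,0,0,0,0],[-0.0316,0.0133,0,0,0,0]]' | head -3
python3 -m handwheel '[[0,0,0,0,0,7],[0,0,0,0,0,7],[0,0,0,0,0,7],[0,0,0,0,0,7],[0,0,0,0,0,7],[0,0,0,0,0,7],[0,0,0,0,0,7],[0,0,0,0,0,7]]' | head -3
python3 -m handwheel '[[0,0,0,0,0,7],[0,0,0,0,0,7],[0,0,0,0,0,7],[0,0,0,0,0,7],[0,0,0,0,0,7],[0,0,0,0,0,0.4],[0,0,0,0,0,0],[0,0,0,0,0,0]]'
python3 - <<'E'
from h import *
o=monitor.get_obs();print(o['q'].round(1),o['ee_pos'])
d=np.array([.6584,-.215,.271])-o['ee_pos'];print('tool shift',R.from_euler('xyz',o['tcp_rot'],degrees=True).inv().apply(d))
E
```

```text
time: 2.1
ee_pos: [0.5227, 0.0221, 0.4201]
tcp_rot: [-180.0, -0.0, 98.0]
time: 2.77
ee_pos: [0.6431, -0.2022, 0.3963]
tcp_rot: [179.3, 0.3, 98.1]
time: 3.43
ee_pos: [0.642, -0.2007, 0.4016]
tcp_rot: [179.0, -0.6, 41.7]
time: 4.1
ee_pos: [0.642, -0.2006, 0.4019]
tcp_rot: [179.5, -1.1, 6.9]
wrist_force: [0.5, -0.2, -0.0]
opening: 0.0856
[-17.4  36.9  70.7 122.5   0.  155.8] [ 0.64200881 -0.20060344  0.40185278]
tool shift [0.01196048 0.01514248 0.13124799]
```

```bash

python3 -m handwheel '[[0,0,0.01,0,0,0],[0,0,0.01,0,0,0],[0,0,0.01,0,0,0],[0.002,0.002,0.01,0,0,0],[0.002,0.003,0.01,0,0,0],[0.002,0.003,0.01,0,0,0],[0.003,0.003,0,0,0,0],[0.003,0.004,0,0,0,0]]' 0.5
python3 - <<'E'
from h import *
o=monitor.get_obs();print(o['q'].round(1),o['ee_pos'])
d=np.array([.6584,-.215,.271])-o['ee_pos'];print('tool shift',R.from_euler('xyz',o['tcp_rot'],degrees=True).inv().apply(d))
t=snap('top');A=cv2.resize(t['img'][120:190,420:500],None,fx=7,fy=7,interpolation=cv2.INTER_CUBIC)
cv2.imwrite('pics/k1.png',np.clip(A[:,:,::-1]*1.6,0,255))
E
```

```text
time: 4.77
ee_pos: [0.6567, -0.2144, 0.3423]
tcp_rot: [179.5, -1.1, 6.8]
wrist_force: [-0.0, 0.1, 0.2]
opening: 0.064
[-18.1  31.4  54.4 111.8   0.  155.1] [ 0.65667158 -0.21438777  0.34233829]
tool shift [0.00027809 0.00023015 0.07136094][ WARN:0@0.788] global loadsave.cpp:1063 imwrite_ Unsupported depth image for selected encoder is fallbacked to CV_8U.
```

```bash

python3 -m handwheel '[[0,0,0.01,0,0,0],[0,0,0.01,0,0,0],[0,0,0.01,0,0,0],[0,0,0.01,0,0,0],[0,0,0.01,0,0,0],[0,0,0.01,0,0,0],[0,0,0.01,0,0,0],[0,0,0.003,0,0,0]]' 
python3 -m handwheel '[[0,0,0,0,0,0],[0,0,0,0,0,0],[0,0,0,0,0,0],[0,0,0,0,0,0],[0,0,0,0,0,0],[0,0,0,0,0,0],[0,0,0,0,0,0],[0,0,0,0,0,0]]' -1 20
```

```text
time: 5.48
ee_pos: [0.6583, -0.2149, 0.2684]
tcp_rot: [179.5, -1.1, 6.7]
wrist_force: [-0.0, 0.6, -0.6]
opening: 0.0642
time: 6.15
ee_pos: [0.6587, -0.2151, 0.2704]
tcp_rot: [179.5, -1.2, 6.7]
wrist_force: [1.3, -1.8, 5.5]
opening: 0.0184
```

```bash

python3 -m handwheel '[[-0.0062,0,-0.0037,0,0,0],[-0.0079,0,-0.0035,0,0,0],[-0.0089,0,-0.0027,0,0,0],[-0.0093,0,-0.0015,0,0,0],[-0.0093,0,-0.0004,0,0,0],[-0.0093,0,0.0009,0,0,0],[-0.0091,0,0.0021,0,0,0],[-0.0088,0,0.0033,0,0,0]]' 
python3 -m handwheel '[[-0.0077,-0.0004,0.004,0,0,0],[-0.0071,-0.0004,0.0048,0,0,0],[-0.0065,-0.0004,0.0058,0,0,0],[-0.0057,-0.0004,0.0064,0,0,0],[0,0,0,0,0,0],[0,0,0,0,0,0],[0,0,0,0,0,0],[0,0,0,0,0,0]]'
python3 - <<'E'
from h import *
c=snap('scene');A=cv2.resize(c['img'][210:330,140:300],None,fx=5,fy=5,interpolation=cv2.INTER_CUBIC)
cv2.imwrite('pics/k2.png',np.clip(A[:,:,::-1]*1.6,0,255).astype(np.uint8))
E
```

```text
time: 6.82
ee_pos: [0.5896, -0.2233, 0.2744]
tcp_rot: [179.4, -1.2, 6.6]
wrist_force: [-0.6, -1.8, 2.3]
opening: 0.0181
time: 7.48
ee_pos: [0.5633, -0.2247, 0.2529]
tcp_rot: [179.5, -1.1, 6.7]
wrist_force: [-5.5, -2.2, 4.9]
opening: 0.018
```

View pics/k2.png

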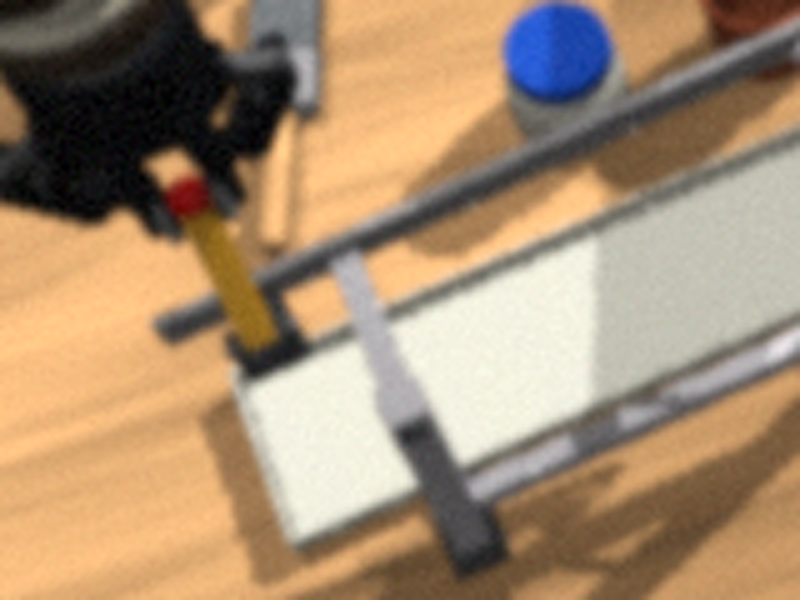

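The ball (crop px 185,197) is between the fingers and the arm is well past upright, over the bar. Next I open and rise.

```bash

python3 -m handwheel '[[0,0,0,0,0,0],[0,0,0,0,0,0],[0,0,0,0,0,0],[0,0,0,0,0,0],[0,0,-0.005,0,0,0],[0,0,-0.01,0,0,0],[0,0,-0.015,0,0,0],[0,0,-0.015,0,0,0]]' 0.5
python3 -m handwheel '[[-0.01,0,-0.02,0,0,-7],[0,0,-0.02,0,0,-7],[0,0,-0.02,0,0,-7],[0,0,-0.02,0,0,-7],[0,0,0,0,0,-7],[0,0,0,0,0,-7],[0,0,0,0,0,-7],[0,0,0,0,0,-7]]'
python3 - <<'E'
from h import *
c=snap('scene')
A=cv2.resize(c['img'][240:310,150:240],None,fx=4.4,fy=4.4,interpolation=cv2.INTER_CUBIC)
B=cv2.resize(c['img'][140:200,360:430],None,fx=5.6,fy=5.6,interpolation=cv2.INTER_CUBIC)
t=snap('top')
C=cv2.resize(t['img'][195:235,205:275],None,fx=5.6,fy=5.6,interpolation=cv2.INTER_CUBIC)
im=np.zeros((600,800,3),np.uint8);im[:308,:396]=A;im[:336,400:792]=B;im[340:564,:392]=C
cv2.imwrite('pics/k3.png',np.clip(im[:,:,::-1]*1.7,0,255).astype(np.uint8))
E
```

```text
time: 8.2
ee_pos: [0.5623, -0.2241, 0.2976]
tcp_rot: [179.5, -1.1, 6.7]
wrist_force: [0.6, 0.3, 0.3]
opening: 0.0639
time: 8.87
ee_pos: [0.551, -0.2249, 0.3772]
tcp_rot: [178.7, -0.2, 63.0]
wrist_force: [0.0, 0.7, 0.6]
opening: 0.0643
```

View pics/k3.png

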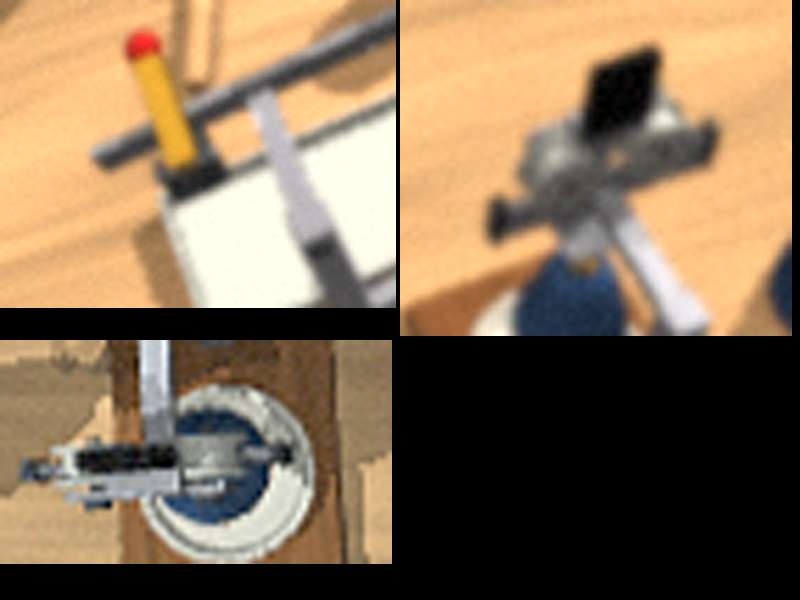

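Stop lies flat across the bar (crop px 145,45 to 185,165). Grip outline: scene centre ≈(399.6,156.6), top centre ≈(227.5,216.2). Stand lugs in the top view: (211.2,218.2) and (256.2,215).

```bash

python3 -m handwheel '[[0,0,-0.01,0,0,-5],[0,0,-0.01,0,0,-5],[0,0,-0.01,0,0,-5],[0,0,-0.01,0,0,-5],[0,0,0,0,0,-5],[0,0,0,0,0,-5],[0,0,0,0,0,0],[0,0,0,0,0,0]]'
python3 - <<'E'
from h import *
t=load('top');s=load('scene')
print('grip top',px2w(t,227.5,216.2,.255),'scene',px2w(s,399.6,156.6,.253))
a=px2w(t,211.2,218.2,.196);b=px2w(t,256.2,215,.196);print('lugs',a,b,(a+b)/2,np.degrees(np.arctan2(-(a-b)[0],(a-b)[1])),np.linalg.norm(a-b))
k=lambda x,y:(360+(x-400)/5.6,140+y/5.6)
a=px2w(s,*k(708,130),.196);b=px2w(s,*k(495,205),.196);print('lugs scene',a,b,(a+b)/2,np.degrees(np.arctan2(-(a-b)[0],(a-b)[1])),np.linalg.norm(a-b))
# grip top face from depth
for n,c,w in(('t',t,(215,245,205,226)),('s',s,(385,418,143,170))):
    q=cloud(c)[w[2]:w[3],w[0]:w[1]].reshape(-1,3);q=q[(q[:,2]>.245)&(q[:,2]<.285)];q=q[abs(q[:,1]-.35)<.03]
    print(n,len(q),q.mean(0),np.percentile(q,[3,97],axis=0).round(4).tolist(),np.degrees(np.arctan(-np.polyfit(q[:,1],q[:,0],1)[0])))
o=monitor.get_obs();print(o['q'].round(1),o['ee_pos'],o['tcp_rot'])
for g in([.496,.349,.42],):
  print('tool shift',R.from_euler('xyz',o['tcp_rot'],degrees=True).inv().apply(np.array(g)-o['ee_pos']))
E
```

```text
time: 9.63
ee_pos: [0.55, -0.2246, 0.4169]
tcp_rot: [178.8, 0.4, 92.3]
wrist_force: [0.1, 0.8, 1.0]
opening: 0.064
grip top [0.49300249 0.34969854 0.255     ] scene [0.49753154 0.34979968 0.253     ]
lugs [0.49099646 0.40456895 0.196     ] [0.49745045 0.29028987 0.196     ] [0.49422345 0.34742941 0.196     ] 3.232384293707046 0.11446117981630624
lugs scene [0.49508769 0.40577822 0.196     ] [0.50056827 0.29251872 0.196     ] [0.49782798 0.34914847 0.196     ] 2.770355698955642 0.11339202620499983
t 74 [0.49384677 0.34941442 0.27137489] [[0.4886, 0.3343, 0.2538], [0.4992, 0.367, 0.2762]] 3.6610151869869214
s 122 [0.49726157 0.34756524 0.26352311] [[0.4902, 0.3325, 0.246], [0.5009, 0.3642, 0.2748]] 1.0668980011104086
[-2.230e+01  1.990e+01  4.780e+01  1.166e+02  1.000e-01  6.540e+01] [ 0.55003028 -0.2246466   0.41688082] [178.80742552   0.40234613  92.33104043]
tool shift [ 0.5753334  -0.03049793 -0.0077959 ]
```

```bash
cat >> h.py <<'E'
def go(p,rpy):
    o=monitor.get_obs();A=R.from_euler('xyz',o['tcp_rot'],degrees=True);B=R.from_euler('xyz',rpy,degrees=True)
    print('at',o['ee_pos'].round(4),o['tcp_rot'].round(2),'F',o['wrist_force'].round(1),'q',o['q'].round(0),'t',o['time'])
    print('shift in current tool axes',A.inv().apply(np.array(p)-o['ee_pos']).round(4),'rotvec',(A.inv()*B).as_rotvec(degrees=True).round(2))
E
python3 -m handwheel '[[0.036,-0.0019,0,0,0,0],[0.036,-0.0019,0,0,0,0],[0.036,-0.0019,0,0,0,0],[0.036,-0.0019,0,0,0,0],[0.036,-0.0019,0,0,0,0],[0.036,-0.0019,0,0,0,0],[0.036,-0.0019,0,0,0,0],[0.036,-0.0019,0,0,0,0]]' 0.2 >/dev/null
python3 -m handwheel '[[0.036,-0.0019,0,0,0,0],[0.036,-0.0019,0,0,0,0],[0.036,-0.0019,0,0,0,0],[0.036,-0.0019,0,0,0,0],[0.036,-0.0019,0,0,0,0],[0.036,-0.0019,0,0,0,0],[0.036,-0.0019,0,0,0,0],[0.036,-0.0019,0,0,0,0]]' 
python3 -c "
from h import *
go([.495,.3495,.3],[180,0,93])"
```

```text
time: 10.97
ee_pos: [0.4923, 0.351, 0.4122]
tcp_rot: [178.8, 0.4, 92.3]
wrist_force: [1.2, 0.0, 1.2]
opening: 0.0512
at [0.4923 0.351  0.4122] [178.8    0.39  92.34] F [1.2 0.  1.2] q [ 36.  22.  50. 117.  -1. 124.] t 10.9667
shift in current tool axes [-0.0008  0.0003  0.1123] rotvec [ 1.2   0.4  -0.65]
```

```bash

python3 -m handwheel '[[0,0,0,1.2,0.4,-0.65],[-0.0016,0.0026,0,0,0,0],[0,0,0.02,0,0,0],[0,0,0.02,0,0,0],[0,0,0.02,0,0,0],[0,0,0.02,0,0,0],[0,0,0.01,0,0,0],[0,0,0.01,0,0,0]]'
python3 - <<'E'
from h import *
go([.495,.3495,.254],[180,0,93])
s=snap('scene');t=snap('top')
B=cv2.resize(s['img'][120:200,360:440],None,fx=5,fy=5,interpolation=cv2.INTER_CUBIC)
C=cv2.resize(t['img'][180:250,190:270],None,fx=5,fy=5,interpolation=cv2.INTER_CUBIC)
im=np.zeros((400,800,3),np.uint8);im[:,:400]=B;im[:350,400:]=C
cv2.imwrite('pics/g1.png',np.clip(im[:,:,::-1]*1.9,0,255).astype(np.uint8))
E
```

```text
time: 11.63
ee_pos: [0.4958, 0.3462, 0.3113]
tcp_rot: [-180.0, 0.1, 93.0]
wrist_force: [0.2, -0.5, 1.1]
opening: 0.0511
at [0.4958 0.3462 0.3113] [-1.7999e+02  6.0000e-02  9.2990e+01] F [ 0.2 -0.5  1.1] q [ 35.  15.  29. 104.  -0. 122.] t 11.6333
shift in current tool axes [ 0.0034 -0.0006  0.0573] rotvec [-0.01  0.06 -0.01]
```

View pics/g1.png

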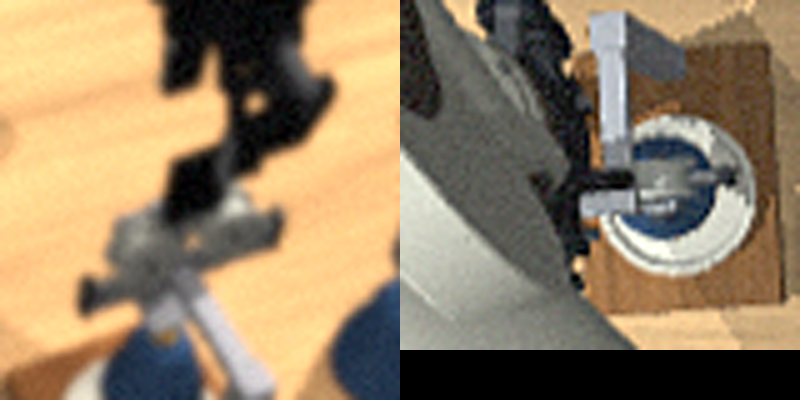

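The fingers straddle the grip: tips at about (185,85) and (320,95) in the left crop, with the grip at (200,185) below between them. Descending, then closing.

```bash

python3 -m handwheel '[[0.0034,-0.0006,0.008,0,0,0],[0,0,0.008,0,0,0],[0,0,0.008,0,0,0],[0,0,0.008,0,0,0],[0,0,0.008,0,0,0],[0,0,0.008,0,0,0],[0,0,0.008,0,0,0],[0,0,0.0015,0,0,0]]'
python3 -m handwheel '[[0,0,0,0,0,0],[0,0,0,0,0,0],[0,0,0,0,0,0],[0,0,0,0,0,0],[0,0,0,0,0,0],[0,0,0,0,0,0],[0,0,0,0,0,0],[0,0,0,0,0,0]]' -1 70
```

```text
time: 12.4
ee_pos: [0.4945, 0.3509, 0.2527]
tcp_rot: [-179.9, 0.1, 93.3]
wrist_force: [-0.5, -0.7, 0.1]
opening: 0.0512
time: 13.07
ee_pos: [0.4949, 0.3513, 0.2552]
tcp_rot: [180.0, -0.0, 93.3]
wrist_force: [-1.9, -0.5, 6.2]
opening: 0.0095
```

```bash

python3 -m handwheel '[[0,0,-0.001,0,0,0],[0,0,-0.002,0,0,0],[0,0,-0.003,0,0,0],[0,0,-0.004,0,0,0],[0,0,-0.004,0,0,0],[0,0,-0.003,0,0,0],[0,0,-0.001,0,0,0],[0,0,0,0,0,0]]'
python3 - <<'E'
from h import *
s=snap('scene');t=snap('top')
B=cv2.resize(s['img'][120:220,350:450],None,fx=5,fy=5,interpolation=cv2.INTER_CUBIC)
cv2.imwrite('pics/g2.png',np.clip(B[:,:,::-1]*1.9,0,255).astype(np.uint8))
E
```

```text
time: 13.73
ee_pos: [0.495, 0.3512, 0.273]
tcp_rot: [180.0, 0.0, 93.3]
wrist_force: [1.2, -0.2, -3.2]
opening: 0.0092
```

View pics/g2.png

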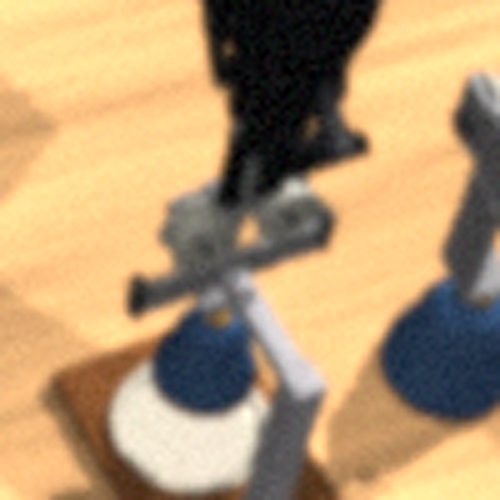

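Hanger is lifted 18 mm (wheels clear of the bar, weight 3.2 N). Now sideways to its −x, then up.

```bash

python3 -m handwheel '[[0,-0.003,0,0,0,0],[0,-0.007,0,0,0,0],[0,-0.011,0,0,0,0],[0,-0.015,0,0,0,0],[0,-0.017,0,0,0,0],[0,-0.017,0,0,0,0],[0,-0.013,0,0,0,0],[0,-0.007,0,0,0,0]]'
python3 -m handwheel '[[0,-0.003,-0.005,0,0,0],[0,0,-0.01,0,0,0],[0,0,-0.016,0,0,0],[0,0,-0.02,0,0,0],[0,0,-0.022,0,0,0],[0,0,-0.02,0,0,0],[0,0,-0.016,0,0,0],[0,0,-0.008,0,0,0]]'
python3 - <<'E'
from h import *
psi=6.25;o=np.array([.5677,-.0525]);Rm=R.from_euler('z',psi,degrees=True)
def T(x,y): return o+Rm.apply([x,y,0])[:2]
print('place',T(0,.145),'pre',T(-.10,.145))
p=T(-.10,.145)
go([*p,.385],[180,0,93.3])
s=snap('scene');B=s['img'][60:260,260:460];cv2.imwrite('pics/g3.png',cv2.resize(np.clip(B[:,:,::-1]*1.7,0,255).astype(np.uint8),None,fx=2.5,fy=2.5))
E
```

```text
time: 14.5
ee_pos: [0.4032, 0.3457, 0.273]
tcp_rot: [-180.0, -0.0, 93.3]
wrist_force: [0.2, 0.3, -4.0]
opening: 0.009
time: 15.17
ee_pos: [0.4024, 0.3459, 0.392]
tcp_rot: [179.9, -0.1, 93.3]
wrist_force: [0.6, 0.8, -3.2]
opening: 0.009
place [0.5519143  0.09163817] pre [0.45250867 0.08075148]
at [0.4024 0.3459 0.392 ] [ 1.7988e+02 -8.0000e-02  9.3290e+01] F [ 0.6  0.8 -3.2] q [ 41.   9.  31. 112.  -0. 127.] t 15.1667
shift in current tool axes [-0.2676  0.0348  0.0067] rotvec [ 0.12 -0.08 -0.01]
```

```bash

python3 -m handwheel '[[-0.008,0.001,0,0,0,0],[-0.016,0.002,0,0,0,0],[-0.024,0.003,0,0,0,0],[-0.028,0.004,0,0,0,0],[-0.028,0.004,0,0,0,0],[-0.028,0.004,0,0,0,0],[-0.028,0.004,0,0,0,0],[-0.028,0.004,0,0,0,0]]' >/dev/null
python3 -m handwheel '[[-0.028,0.004,0,0,0,0],[-0.022,0.003,0,0,0,0],[-0.016,0.002,0,0,0,0],[-0.009,0,0,0,0,0],[-0.005,0,0,0,0,-1],[0,0,0,0,0,-1.5],[0,0,0,0,0,-0.5],[0,0,0,0,0,0]]'
python3 -m handwheel '[[0,0,0,0,0.5,0],[0,0,0,0,1,0],[0,0,0.005,0,1,0],[0,0,0.012,0,1,0],[0,0,0.016,0,0.7,0],[0,0,0.016,0,0.3,0],[0,0,0.01,0,0,0],[0,0,0.004,0,0,0]]'
cat > tgt.py <<'E'
from h import *
psi=6.25;O=np.array([.5675,-.0525,.215]);TR=R.from_euler('xyz',[4.5,0,0],degrees=True);TR=R.from_euler('z',psi,degrees=True)*TR
def seat2tcp(x,y,z): return O+TR.apply([x,y,z+.0652])
RT=TR*R.from_euler('z',90,degrees=True)*R.from_euler('x',180,degrees=True)
def goto(x,y,z):
    o=monitor.get_obs();A=R.from_euler('xyz',o['tcp_rot'],degrees=True)
    L=TR.inv().apply(o['ee_pos']-O)-[0,0,.0652];print('seat in track mm',(L*1e3).round(1),'tool',o['tcp_rot'].round(2),'F',o['wrist_force'].round(1),'t',o['time'].__round__(2),'open',round(o['opening'],4))
    print('target tcp',seat2tcp(x,y,z).round(4),'shift cur axes',A.inv().apply(seat2tcp(x,y,z)-o['ee_pos']).round(4),'rotvec',(A.inv()*RT).as_rotvec(degrees=True).round(2),'force in track',TR.inv().apply(o['wrist_force']).round(1))
E
python3 -c "
from tgt import *
print(RT.as_euler('xyz',degrees=True))
goto(-.1,.145,.02)"
```

```text
time: 16.55
ee_pos: [0.4522, 0.0803, 0.3892]
tcp_rot: [-179.9, 0.0, 96.3]
wrist_force: [-1.2, -0.0, -2.8]
opening: 0.0096
time: 17.22
ee_pos: [0.4516, 0.084, 0.3248]
tcp_rot: [-179.8, -4.5, 96.3]
wrist_force: [0.2, 0.4, -3.0]
opening: 0.0093
[180.    -4.5   96.25]
seat in track mm [-100.4  156.5   32.6] tool [-179.85   -4.53   96.27] F [ 0.2  0.4 -3. ] t 17.22 open 0.0093
target tcp [0.4531 0.0737 0.3113] shift cur axes [-0.0115  0.0004  0.0126] rotvec [-0.15 -0.03  0.02] force in track [ 0.3  0.1 -3. ]
```

```bash

python3 -m handwheel '[[-0.003,0,0.003,-0.15,0,0],[-0.005,0,0.005,0,0,0],[-0.0035,0,0.0046,0,0,0],[0,0.002,0,0,0,0],[0,0.006,0,0,0,0],[0,0.01,0,0,0,0],[0,0.008,0,0,0,0],[0,0.004,0,0,0,0]]'
python3 - <<'E'
from tgt import *
goto(0,.145,.02)
s=snap('scene');t=snap('top')
B=cv2.resize(s['img'][130:230,280:380],None,fx=4,fy=4,interpolation=cv2.INTER_CUBIC)
C=cv2.resize(t['img'][160:260,270:370],None,fx=4,fy=4,interpolation=cv2.INTER_CUBIC)
im=np.hstack([B,C]);cv2.imwrite('pics/p1.png',np.clip(im[:,:,::-1]*1.9,0,255).astype(np.uint8))
E
```

```text
time: 17.88
ee_pos: [0.4845, 0.0773, 0.3131]
tcp_rot: [179.9, -4.5, 96.3]
wrist_force: [0.1, -0.3, -3.9]
opening: 0.009
seat in track mm [-68.4 145.3  21.8] tool [179.87  -4.49  96.31] F [ 0.1 -0.3 -3.9] t 17.88 open 0.009
target tcp [0.5525 0.0845 0.3113] shift cur axes [-0.0004  0.0684  0.002 ] rotvec [0.13 0.01 0.06] force in track [ 0.  -0.6 -3.9]
```

View pics/p1.png

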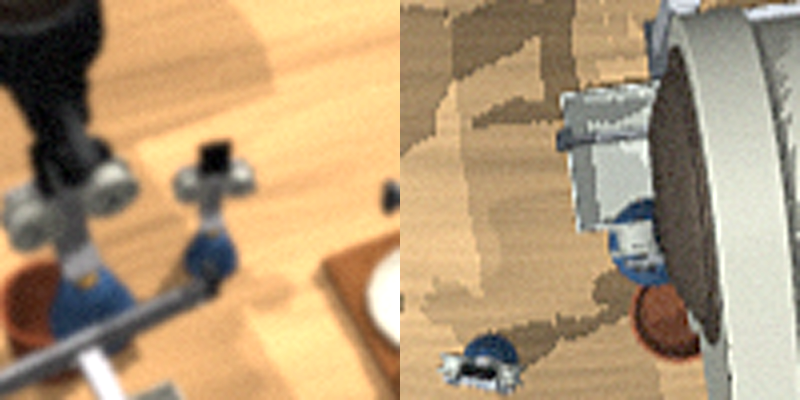

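Hanger (left crop, wheels at (30,220) and (110,190)) is held on the −x side of the bar, high end free. Next I push it sideways over the bar.

```bash

python3 -m handwheel '[[0,0.004,0,0,0,0],[0,0.008,0,0,0,0],[0,0.012,0,0,0,0],[0,0.013,0,0,0,0],[0,0.012,0,0,0,0],[0,0.01,0,0,0,0],[0,0.006,0,0,0,0],[0,0.003,0.002,0,0,0]]'
python3 - <<'E'
from tgt import *
goto(0,.145,.02)
s=snap('scene')
B=cv2.resize(s['img'][140:240,280:380],None,fx=6,fy=6,interpolation=cv2.INTER_CUBIC)
cv2.imwrite('pics/p2.png',np.clip(B[:,:,::-1]*1.9,0,255).astype(np.uint8))
E
```

```text
time: 18.65
ee_pos: [0.5515, 0.0847, 0.3114]
tcp_rot: [179.9, -4.5, 96.3]
wrist_force: [0.5, -0.4, -3.5]
opening: 0.0094
seat in track mm [ -1.  145.3  20. ] tool [179.87  -4.48  96.3 ] F [ 0.5 -0.4 -3.5] t 18.65 open 0.0094
target tcp [0.5525 0.0845 0.3113] shift cur axes [-0.0003  0.001   0.    ] rotvec [0.13 0.02 0.05] force in track [ 0.5 -0.7 -3.5]
```

View pics/p2.png

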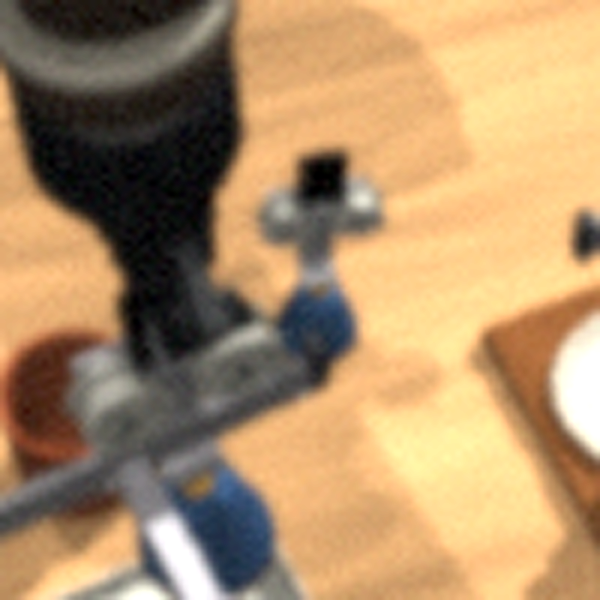

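The wheels are above the bar (front flanges at about (135,410) and (245,365)). The foot and bell passed under it without force. Lowering in stages.

```bash

python3 -m handwheel '[[0,0.001,0.001,0,0,0],[0,0,0.002,0,0,0],[0,0,0.003,0,0,0],[0,0,0.003,0,0,0],[0,0,0.002,0,0,0],[0,0,0.001,0,0,0],[0,0,0,0,0,0],[0,0,0,0,0,0]]' >/dev/null; python3 -c "
from tgt import *
goto(0,.145,0)"
python3 -m handwheel '[[0,0,0.0007,0,0,0],[0,0,0.0007,0,0,0],[0,0,0.0007,0,0,0],[0,0,0.0007,0,0,0],[0,0,0.0007,0,0,0],[0,0,0.0007,0,0,0],[0,0,0,0,0,0],[0,0,0,0,0,0]]' >/dev/null; python3 -c "
from tgt import *
goto(0,.145,0)"
```

```text
seat in track mm [ -1.  145.3   8.3] tool [179.86  -4.48  96.31] F [-0.3  0.  -2.7] t 19.37 open 0.0093
target tcp [0.5523 0.0861 0.2914] shift cur axes [-0.0003  0.001   0.0083] rotvec [0.14 0.02 0.06] force in track [-0.3 -0.2 -2.7]
seat in track mm [ -0.9 145.3   4. ] tool [179.87  -4.48  96.3 ] F [-0.1 -0.3 -3. ] t 20.03 open 0.0092
target tcp [0.5523 0.0861 0.2914] shift cur axes [-0.0003  0.0009  0.004 ] rotvec [0.12 0.02 0.05] force in track [-0.1 -0.5 -2.9]
```

```bash

python3 -m handwheel '[[0,0,0.0005,0,0,0],[0,0,0.0005,0,0,0],[0,0,0.0005,0,0,0],[0,0,0.0005,0,0,0],[0,0,0.0005,0,0,0],[0,0,0,0,0,0],[0,0,0,0,0,0],[0,0,0,0,0,0]]' >/dev/null; python3 -c "
from tgt import *
goto(0,.145,0)"
python3 -m handwheel '[[0,0,0.0004,0,0,0],[0,0,0.0004,0,0,0],[0,0,0.0004,0,0,0],[0,0,0.0004,0,0,0],[0,0,0,0,0,0],[0,0,0,0,0,0],[0,0,0,0,0,0],[0,0,0,0,0,0]]' >/dev/null; python3 -c "
from tgt import *
goto(0,.145,0)"
```

```text
seat in track mm [ -0.9 145.3   1.6] tool [179.86  -4.48  96.3 ] F [ 0.3  0.1 -3.1] t 20.7 open 0.0092
target tcp [0.5523 0.0861 0.2914] shift cur axes [-0.0003  0.0009  0.0016] rotvec [0.13 0.02 0.05] force in track [ 0.3 -0.2 -3.1]
seat in track mm [ -0.8 145.3   0.2] tool [179.84  -4.48  96.31] F [-0.2 -0.9  1.2] t 21.37 open 0.009
target tcp [0.5523 0.0861 0.2914] shift cur axes [-0.0003  0.0008  0.0002] rotvec [0.15 0.02 0.05] force in track [-0.3 -0.8  1.2]
```

Contact at z ≈ 0.2 mm of track: the force goes from −3.1 to +1.2 N, so the bar carries the weight at the running radius, not on the flanges (that would be +5 mm). One check picture before letting go.

```bash
python3 - <<'E'
from tgt import *
goto(0,.145,0);print(monitor.get_obs()['torque'])
s=snap('scene');t=snap('top')
B=cv2.resize(s['img'][150:230,280:360],None,fx=6,fy=6,interpolation=cv2.INTER_CUBIC)
C=cv2.resize(t['img'][170:230,290:350],None,fx=5,fy=5,interpolation=cv2.INTER_CUBIC)
im=np.zeros((480,780,3),np.uint8);im[:,:480]=B;im[:300,480:]=C
cv2.imwrite('pics/p3.png',np.clip(im[:,:,::-1]*1.9,0,255).astype(np.uint8))
E
```

```text
seat in track mm [ -0.8 145.3   0.2] tool [179.84  -4.48  96.31] F [-0.2 -0.9  1.2] t 21.37 open 0.009
target tcp [0.5523 0.0861 0.2914] shift cur axes [-0.0003  0.0008  0.0002] rotvec [0.15 0.02 0.05] force in track [-0.3 -0.8  1.2]
[-0.16178935  0.13435391 -0.00044722]
```

View pics/p3.png

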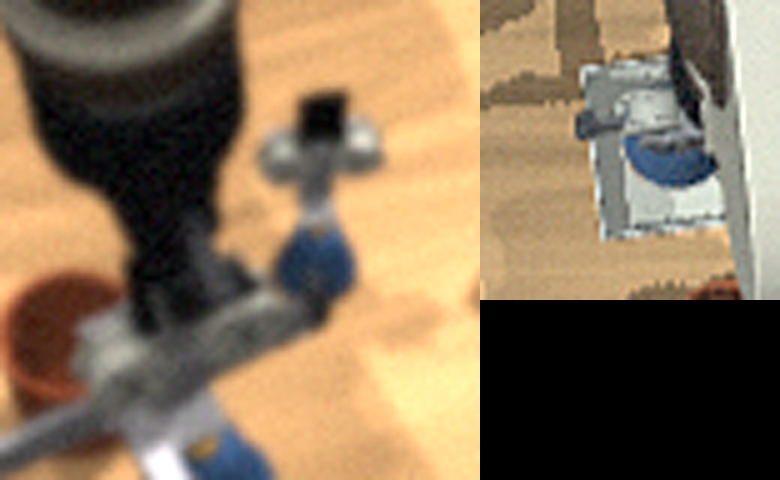

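Wheels look down on the bar with the flanges astride it. I press 0.5 mm more to be sure both wheels carry.

```bash

python3 -m handwheel '[[0,0,0.0002,0,0,0],[0,0,0.0002,0,0,0],[0,0,0.0001,0,0,0],[0,0,0,0,0,0],[0,0,0,0,0,0],[0,0,0,0,0,0],[0,0,0,0,0,0],[0,0,0,0,0,0]]' >/dev/null; python3 -c "
from tgt import *
goto(0,.145,0);print(monitor.get_obs()['torque'])"
```

```text
seat in track mm [-8.000e-01  1.453e+02  1.000e-01] tool [179.81  -4.48  96.3 ] F [-1.7 -1.1  5. ] t 22.13 open 0.0089
target tcp [0.5523 0.0861 0.2914] shift cur axes [-0.0003  0.0008  0.0001] rotvec [0.19 0.02 0.05] force in track [-1.8 -0.5  5. ]
[-0.18510315  0.29512767  0.06436699]
```

```bash

python3 -m handwheel '[[0,0,0,0,0,0],[0,0,0,0,0,0],[0,0,0,0,0,0],[0,0,0,0,0,0],[0,0,0,0,0,0],[0,0,0,0,0,0],[0,0,0,0,0,0],[0,0,0,0,0,0]]' 0.3
python3 -m handwheel '[[0,0,0,0,0,0],[0,0,0,0,0,0],[0,0,0,0,0,0],[0,0,0,0,0,0],[0,0,0,0,0,0],[0,0,0,0,0,0],[0,0,0,0,0,0],[0,0,0,0,0,0]]'
python3 - <<'E'
from h import *
s=snap('scene')
B=cv2.resize(s['img'][130:310,150:390],None,fx=3.3,fy=3.3,interpolation=cv2.INTER_CUBIC)
cv2.imwrite('pics/r1.png',np.clip(B[:,:,::-1]*1.8,0,255).astype(np.uint8))
hsv=cv2.cvtColor(s['img'],cv2.COLOR_RGB2HSV);m=(abs(hsv[...,0].astype(int)-110)<12)&(hsv[...,1]>120);m[:, :258]=0;m[:,325:]=0;m[:190]=0;m[300:]=0
v,u=np.nonzero(m);print(len(u),u.mean() if len(u) else 0,v.mean() if len(u) else 0)
E
```

```text
time: 22.8
ee_pos: [0.5514, 0.0864, 0.2908]
tcp_rot: [179.9, -4.5, 96.3]
wrist_force: [0.0, 0.5, 0.5]
opening: 0.0553
time: 23.47
ee_pos: [0.5514, 0.0864, 0.2909]
tcp_rot: [179.9, -4.5, 96.3]
wrist_force: [-0.1, 0.1, -0.4]
opening: 0.0555
252 277.16269841269843 251.22619047619048
```

View pics/r1.png

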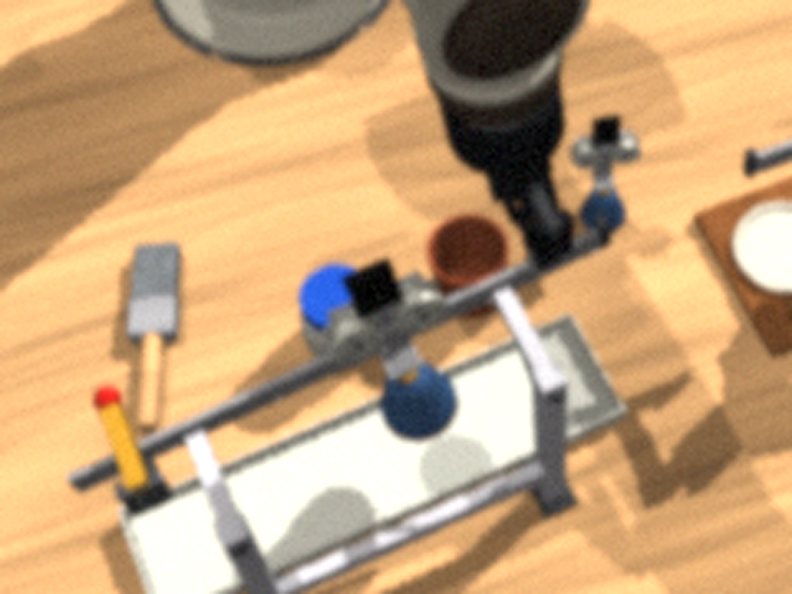

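It is rolling down by itself (hanger at crop px (380,320), already mid-rail, gripper still at the high end). Next I raise the arm clear and wait.

```bash

python3 -m handwheel '[[0,0,-0.005,0,0,0],[0,0,-0.01,0,0,0],[0,0,-0.015,0,0,0],[0,0,-0.015,0,0,0],[0,0,-0.015,0,0,0],[0,0,-0.015,0,0,0],[0.005,0,-0.01,0,0,0],[0.005,0,-0.01,0,0,0]]' >/dev/null
for i in 1 2 3 4; do python3 -m handwheel '[[0,0,0,0,0,0],[0,0,0,0,0,0],[0,0,0,0,0,0],[0,0,0,0,0,0],[0,0,0,0,0,0],[0,0,0,0,0,0],[0,0,0,0,0,0],[0,0,0,0,0,0]]' >/dev/null; done
python3 - <<'E'
from tgt import *
goto(0,.1,.1)
def blue(s):
    hsv=cv2.cvtColor(s['img'],cv2.COLOR_RGB2HSV);m=(abs(hsv[...,0].astype(int)-108)<12)&(hsv[...,1]>100);m[:,:200]=0;m[:,325:]=0;m[:190]=0;m[300:]=0
    m[:238,:262]=0
    v,u=np.nonzero(m);return len(u),u.mean(),v.mean()
s=snap('scene');print(blue(s))
B=cv2.resize(s['img'][170:310,150:350],None,fx=4,fy=4,interpolation=cv2.INTER_CUBIC)
cv2.imwrite('pics/r2.png',np.clip(B[:,:,::-1]*1.8,0,255).astype(np.uint8))
for L in([0,-.114,.063],[0,-.100,.063]):print('grip exp px',w2px(s,O+TR.apply(L)))
t=snap('top');P=cloud(t)
q=TR.inv().apply(P.reshape(-1,3)-O);m=(t['depth'].ravel()>0)&(abs(q[:,0])<.02)&(q[:,2]>.045)&(q[:,2]<.095)&(q[:,1]<0.05)&(q[:,1]>-.2)
print('grip in track',m.sum(),np.median(q[m],0),np.percentile(q[m],[5,95],axis=0).round(4).tolist())
E
```

```text
seat in track mm [ -1.1 155.3  94.4] tool [179.87  -4.48  96.3 ] F [ 0.6 -0.1  0.3] t 26.85 open 0.0555
target tcp [0.5581 0.0337 0.3875] shift cur axes [-0.0553  0.0011 -0.0056] rotvec [0.13 0.02 0.05] force in track [ 0.5 -0.2  0.3]
(223, np.float64(226.7443946188341), np.float64(275.3542600896861))
grip exp px [[201.81113221 244.61820145]]
grip exp px [[207.8032075  241.87414405]]
grip in track 8 [-0.00173564 -0.12746637  0.08489549] [[-0.0053, -0.1292, 0.0835], [0.0018, -0.1255, 0.0858]]
```

View pics/r2.png

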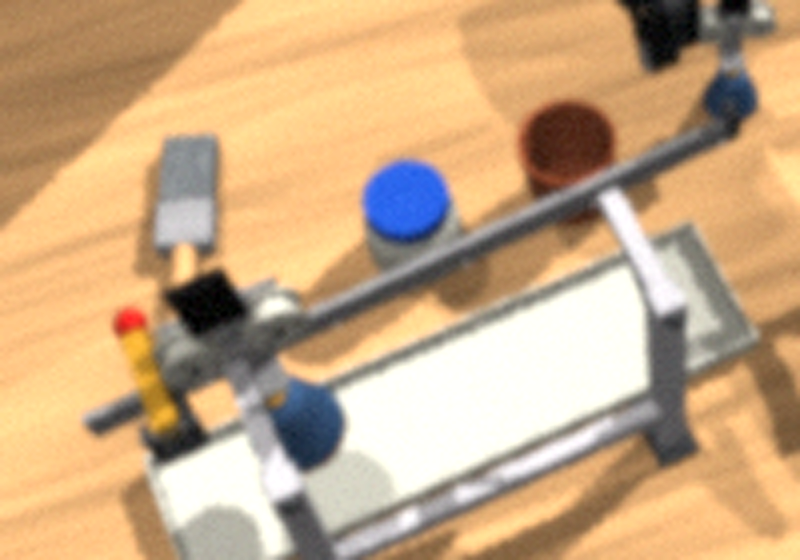

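The hanger stands against the flat stop. Its grip is at scene px (201.3,245.5), and (201.8,244.6) is expected for y = −114 mm. I check that it is at rest, then hand in.

```bash
python3 -m handwheel '[[0,0,0,0,0,0],[0,0,0,0,0,0],[0,0,0,0,0,0],[0,0,0,0,0,0],[0,0,0,0,0,0],[0,0,0,0,0,0],[0,0,0,0,0,0],[0,0,0,0,0,0]]' | head -1
python3 - <<'E'
from h import *
a=load('scene')['img'].astype(int);b=snap('scene')['img'].astype(int);d=abs(a-b)[170:310,150:350].max(2)
print('moved px',(d>60).sum(),d.mean())
if (d>60).sum()<15: print(order.job_done())
E
```

```text
time: 27.62
moved px 0 2.3602857142857143
the job is handed in; nothing more can be done
None
```

The job is done and handed in at about 27.7 s, within the 67 s limit.

- **Stop:** I gripped the stop by its red ball, carried it past upright and let go. It fell flat across the low end of the rail.
- **Hanger:** I lifted the middle-sized hanger off the stand by its black grip and tilted it to the rail's 4.5° slope. I brought it in sideways at the raised end with its open side to the posts. Contact came within 0.2 mm of the expected seated height. The moments suggested both wheels carried, though I did not see that directly.
- **Run:** I let go at y ≈ +145 mm. It rolled down on its own with the gripper still at the high end.

**Last checks:**
- The grip in the picture was within about 1 px of where it should be for the seat at y = −114 mm, against the flat stop.
- Two pictures about 0.7 s apart showed no movement.
- The jar, cup and brush looked undisturbed in the pictures; I did not re-measure them.
- I saw no contact with the bell in any picture, and no unexpected force while carrying it.

**What disagreed:**
- The two cameras differed by 2 to 4 mm across the bar. I used a value between them.
- A depth check of the grip after the run gave y = −127 mm. It rested on only 8 points of the top face, because the arm blocked part of the top view, so I relied on the scene camera.

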